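Open the safety-capped solvent bottle with the fume extractor running

TASK

Before opening the solvent, press the green power key on the fume extractor fully down and let it come up, then do the same with the blue high-speed key, and keep off the red stop key. Then press the bottle's red safety cap down, twist it counter-clockwise while it is down until it is free, and lift it straight off. Finish still holding the cap in the gripper, level and at rest over the bottle's mouth, about 10 cm above the rim, and do not disturb the other things on the desk.

Things in the scene. Friction and masses are not known exactly. Their poses are not given: they have to be found in the camera images.
- bottle: blue solvent bottle, fixed upright in a round steel foot 120 mm across; body 84 mm across up to 98 mm high, tapering to 41 mm at 120 mm, white neck above. Origin: centre of the foot's underside, on the desk; z up. Red mark on its shoulder (its +x side): where the cap's white line points when locked; green mark, 60 degrees counter-clockwise from above: where it points when free
- bottle_mouth (a point): centre of the bottle's rim, 159 mm above the desk, under the cap. The cap's lugs are clear of the neck once it is lifted 10 mm, its lower edge clear of the rim after 20 mm
- cap: red round push-and-turn cap, 54 mm across, 30 mm tall, about 40 g, hollow. Origin: centre of its lower edge, 140 mm above the desk while locked; z up; x along the white line on its top. Three lugs lock it: it turns only while pressed down more than 4 mm (best 5 to 6, solid stop at 7). It turns counter-clockwise seen from above, clears the lock after 35 degrees, is blocked at 83; 60 is best
- cap_top (a point): centre of the cap's flat top, 30 mm above the cap's origin, 170 mm above the desk while locked
- liner (a joint): spring-loaded grey disc in the bottle's mouth that carries the cap: 0 with the cap locked and not pressed, grows by how far the cap is pressed down (m, up to 0.007), -0.002 when the cap is off. Spring: 4 N at 0, 6.4 N at 4 mm, 8.2 N at 7 mm
- extractor: fume extractor, fixed: grey key ledge 210 x 125 mm, 50 mm high, with three keys in a row 60 mm apart along its x; behind them, from 65 mm towards its +y, a white housing 250 x 170 mm, 180 mm high. Origin: underside of the ledge, z up
- key_green_top (a point): centre of the top of the round green key (power), 28 mm across, in a black collar 44 mm across, 68 mm above the desk when up; moves with the key. The keys' places in the row vary
- key_green (a joint): travel of the green key (m): 0 up, 0.006 fully down; springs back; 1.5 N at first, 5 N fully down
- key_blue_top (a point): centre of the top of the round blue key (high speed), 28 mm across, in a black collar 44 mm across, 68 mm above the desk when up; moves with the key. The keys' places in the row vary
- key_blue (a joint): travel of the blue key (m): 0 up, 0.006 fully down; springs back; 1.5 N at first, 5 N fully down
- key_red_top (a point): centre of the top of the round red key (stop), 28 mm across, in a black collar 44 mm across, 68 mm above the desk when up; moves with the key. The keys' places in the row vary
- key_red (a joint): travel of the red key (m): 0 up, 0.006 fully down; springs back; 1.5 N at first, 5 N fully down
- stapler: blue and black desk stapler, 130 x 32 x 50 mm, lying between the bottle and the extractor; loose, origin at the centre of its underside; not to be disturbed
- water_bottle: clear water bottle with a blue cap, 64 mm across, 200 mm tall; loose, origin at the centre of its underside; not to be disturbed
- can: yellow-banded steel can, 66 mm across, 100 mm tall; loose, origin at the centre of its underside; not to be disturbed
- mug: white mug, 80 mm across, 95 mm tall; loose, origin at the centre of its underside; not to be disturbed
- tape_roll: orange roll of packing tape lying flat, 100 mm across, 45 mm tall; loose, origin at the centre of its underside; not to be disturbed
- carton: small closed cardboard carton, 90 x 110 x 70 mm; loose, origin at the centre of its underside; not to be disturbed
- pen_cup: black pen cup, 72 mm across, 95 mm tall, pens to 145 mm; loose, origin at the centre of its underside; not to be disturbed
Mind the look-alikes: they are no part of the job. What is shaped like the cap but purple or yellow is not meant.

How it is judged:
By the outcome, as a careful person would: the job done as asked, in the order asked, and still so for the second after the job is handed in, while the arm keeps its last pose, push and grip.
It also fails if it takes over 50 s, if anything falls off the work surface, if the arm or the gripper's body presses on something with over 40 N, if the wrist force passes 120 N, or if a joint passes its speed limit or range.

ROBOT

A 6-joint arm with a two-finger parallel gripper is mounted at the origin on the work surface. World frame = base frame: x ahead of the robot, y to its left, z up, the work surface at z = 0. Lengths are in mm, angles in rad, forces in N, time in s.
With the tool pointing down it reaches from about 350 to 775 mm from the base axis. Payload 7.3 kg.
Tool frame: the origin (TCP) lies midway between the tips of the shut fingers; the grasp point (between the pads) lies 19 mm behind it; z points along the fingers, y is the direction in which the jaws open and shut (so a half turn about z gives the same grasp; the last joint's range is limited). The gripper opens to 92 mm and grips with 3 to 60 N. Pads are 19 mm wide; open, the fingers measure 130 mm over their backs; the gripper's body (75 mm by 190 mm) begins 47 mm behind the grasp point.
Start: joints at [1.149, 0.342, 1.524, -0, 1.275, -0.146], TCP at [142.951, 505.183, 226.741] pointing down, gripper open.
Joint ranges: [-2.53, 2.53], [-0.77, 2.02], [0.04, 2.7], [-1, 4.14], [0.28, 2.66], [-3.11, 3.11]. Speed limits (rad/s): [2.57, 2.57, 3.14, 3.14, 3.14, 3.14].

INTERFACE

Orientations are given as [roll, pitch, yaw] about the fixed x, y, z axes, in that order (R = Rz(yaw) Ry(pitch) Rx(roll)).
In Python, from plant import sensors, imaging, ticket gives the robot as it stands. The module is installed in compiled form; this text tells all that it offers.
- The arm moves only by the tool arm_command, never from a script. Its argument "increments" is one flat list of numbers, 5 for each row, row after row: the closure, from 0 (fully open) to 1 (shut), then the shift along the tool's x, y, z in mm, then the turn about the tool's z in degrees. In form: [hand, dx, dy, dz, spin, hand, dx, dy, dz, spin, ...]. A call has 1 to 20 rows; each row is the pose to reach, as a shift and turn from the pose commanded when the call began, along the tool's axes at that moment; what a row does not reach only later rows make up. A row lasts 1/8 s, in which the tool goes at most 62.5 mm and 10.7 degrees, less where a joint would pass 70% of its speed; a pose out of reach is approached as far as the arm can. A call with a gripper value outside its range is refused whole. The fingers move at their own pace and stop on an object; the grip force is fixed at half the most. Time passes only in rows, so rows that repeat a pose let the fingers close. It gives the time, the measured TCP pose, the force and the opening at its end, in the units of the state.
- sensors.get_obs(): the state, without advancing time (a new reading comes with each control period).
- imaging.capture(name): name is "scene" or "top" or "wrist"; returns the picture (420x560x3 uint8, blue, green, red); there is no depth.
- imaging.calibration(name): a dict with "fx", "fy", "cx", "cy" (pixels), "D" ([k1, k2, p1, p2, k3] as OpenCV has them; the pictures are not rectified), "world_to_cam" (4x4, takes a point from world to camera coordinates); the wrist camera has in their place "hand_eye" (4x4, takes a point from camera to tool coordinates, whose origin is the TCP and whose axes are the flange's). Camera axes: x right, y down, z forward; pixel columns grow to the right and rows downward; lengths in mm; the calibration is good to about 2 mm. A picture is of the moment at which its call begins: read the wrist's pose just before it. calibration takes no time and is no camera call.
- ticket.close_job(): hands the job in, once; it reports no verdict.
The state is a dict: "time": time; "joint_positions": joint angles; "dq": joint speeds; "tau": joint torques, N m; "tool_pos": TCP position; "tcp_rot": TCP orientation; "contact_force": force on the tool from outside, world axes, zero at the start; "moment": the same for the moment, N m; "grip_width": finger opening in mm.
Only numpy, scipy, OpenCV 4.12 (cv2) and the standard library are available. Lean on these libraries where they do the work, as an engineer would, in place of code of your own. Each camera call takes 0.05 s, during which the arm holds its last target. There are 200 camera calls.

## Working session

There is one attempt and no reset: what is moved stays moved. The work goes in short steps, Python scripts to look and compute and a tool call to move; the robot and the scene stay as the last step left them, time stands still between calls to the robot, and variables do not carry over. Pictures are saved under pics/ and viewed, about 8 in all and at most 12, crops included, and the job is handed in when it is done.

Besides the shell and the picture viewer there is one more tool, called after "Request:" as name(argument=value, ...) on one line, values as JSON. arm_command: Moves the arm, as the interface text tells. Its arguments: {"type":"object","properties":{"increments":{"type":"array","items":{"type":"number"}}},"required":["increments"]}

```bash
mkdir -p pics
python3 - <<'E'
from plant import sensors, imaging
import cv2, numpy as np
print(sensors.get_obs())
for n in("scene","top"):
    im=imaging.capture(n); cv2.imwrite(f"pics/{n}0.png",im)
    c=imaging.calibration(n); print(n,{k:np.round(v,3).tolist() for k,v in c.items()})
print(imaging.calibration("wrist"))
a=cv2.imread("pics/scene0.png");b=cv2.imread("pics/top0.png")
E
```

```text
{'time': 0.0, 'joint_positions': array([ 1.14901197e+00,  3.42698751e-01,  1.52505583e+00,  1.08418768e-06,
        1.27538611e+00, -1.46003616e-01]), 'dq': array([-0.00065508, -0.00032548, -0.00024157, -0.0010312 , -0.00130234,
       -0.00044915]), 'tau': array([ 2.41688707e-03, -4.31233513e+01, -2.44228506e+01,  7.21831759e-02,
        5.55352808e-02, -1.23330374e-04]), 'tool_pos': array([142.76212155, 504.77840078, 226.04385806]), 'tcp_rot': array([-3.14006123e+00, -2.26243287e-04,  2.86581142e+00]), 'contact_force': array([ 0.46400371, -0.06500456,  0.46239481]), 'moment': array([0.01462533, 0.03447284, 0.02806461]), 'grip_width': 91.75831266573589}
scene {'fx': 544.59, 'fy': 544.59, 'cx': 286.149, 'cy': 208.933, 'D': [0.019, 0.0, 0.0, 0.0, 0.0], 'world_to_cam': [[-0.495, 0.869, -0.008, 342.606], [0.673, 0.378, -0.636, -290.116], [-0.55, -0.32, -0.772, 1585.938], [0.0, 0.0, 0.0, 1.0]]}
top {'fx': 401.086, 'fy': 401.086, 'cx': 283.49, 'cy': 208.445, 'D': [-0.009, 0.0, 0.0, 0.0, 0.0], 'world_to_cam': [[0.007, -1.0, 0.001, -90.075], [-0.984, -0.007, -0.179, 602.246], [0.179, 0.0, -0.984, 1145.025], [0.0, 0.0, 0.0, 1.0]]}
{'fx': 376.4631823736278, 'fy': 376.4631823736278, 'cx': 274.4431952732487, 'cy': 221.97646411585654, 'D': array([-0.00768641,  0.        ,  0.        ,  0.        ,  0.        ]), 'hand_eye': array([[-2.21495570e-04, -9.60435760e-01, -2.78501528e-01,
         7.46304762e+01],
       [ 9.99999975e-01, -2.22385523e-04, -2.83968096e-05,
        -2.43543087e-01],
       [-3.46613968e-05, -2.78501528e-01,  9.60435785e-01,
        -1.58250912e+02],
       [ 0.00000000e+00,  0.00000000e+00,  0.00000000e+00,
         1.00000000e+00]])}
```

View pics/top0.png

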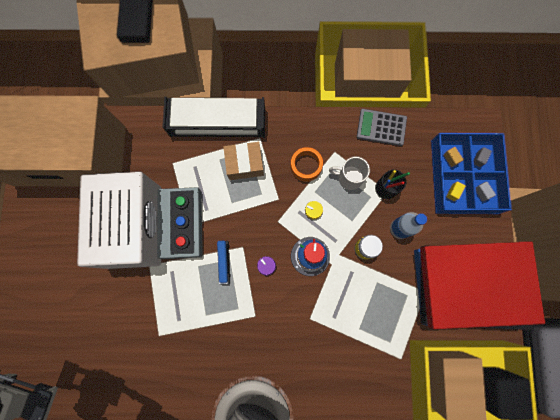

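View pics/scene0.png

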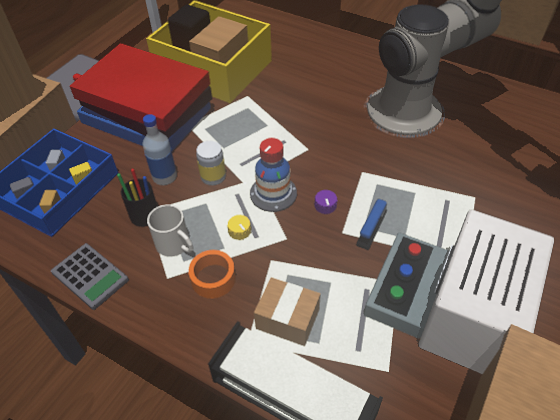

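Top view: the keys in the ledge are green (181,201), blue (181,221) and red (181,241). There are three cap-like things: red on the bottle (314,252), purple on the desk (266,266) and yellow on the desk (314,210). Only the red one sits on the blue bottle, so that is the cap meant. I'll measure it and confirm in a crop.

```bash
cat > h.py <<'E'
import cv2, numpy as np
from plant import sensors, imaging
from scipy.spatial.transform import Rotation as Ro
def rays(n,px,obs=None):
    c=imaging.calibration(n)
    K=np.array([[c['fx'],0,c['cx']],[0,c['fy'],c['cy']],[0,0,1]])
    p=cv2.undistortPoints(np.array(px,float).reshape(-1,1,2),K,np.array(c['D'],float)).reshape(-1,2)
    d=np.c_[p,np.ones(len(p))]
    if n=='wrist':
        T=np.eye(4);T[:3,:3]=Ro.from_euler('xyz',obs['tcp_rot']).as_matrix();T[:3,3]=obs['tool_pos']
        M=T@c['hand_eye']
    else: M=np.linalg.inv(c['world_to_cam'])
    return M[:3,3],d@M[:3,:3].T
def plane(n,px,z,obs=None):
    o,d=rays(n,px,obs); return o+d*((z-o[2])/d[:,2])[:,None]
def blobs(im,lo,hi,amin=20,roi=None):
    h=cv2.cvtColor(im,cv2.COLOR_BGR2HSV); m=cv2.inRange(h,lo,hi)
    if lo[0]==0: m|=cv2.inRange(h,(172,lo[1],lo[2]),(180,255,255))
    if roi is not None:
        k=np.zeros_like(m);x0,y0,x1,y1=roi;k[y0:y1,x0:x1]=1;m*=k
    n,_,s,c=cv2.connectedComponentsWithStats(m)
    return [(c[i].round(1),s[i].tolist()) for i in range(1,n) if s[i,4]>=amin]
COL={'red':((0,140,70),(8,255,255)),'green':((50,120,50),(85,255,255)),'blue':((100,140,80),(125,255,255))}
E
python3 - <<'E'
from h import *
t=cv2.imread("pics/top0.png");s=cv2.imread("pics/scene0.png")
for k,(lo,hi) in COL.items():
    for n,im,roi in(('top',t,(165,188,202,258)),('scene',s,(370,235,440,320))):
        for c,st in blobs(im,lo,hi,15,roi): print(k,n,c,st,plane(n,[c],68)[0].round(1))
for n,im,roi in(('top',t,(295,235,335,270)),('scene',s,(245,130,300,170))):
    for c,st in blobs(im,*COL['red'],15,roi): print('cap',n,c,st,plane(n,[c],168)[0].round(1))
names=dict(stapler=(223,262),wb=(420,219),can=(370,242),mug=(355,172),tape=(307,163),carton=(244,160),pen=(392,185))
z=dict(stapler=50,wb=200,can=100,mug=95,tape=45,carton=70,pen=95)
for k,p in names.items(): print(k,plane('top',[p],z[k])[0].round())
a=cv2.resize(t[180:300,150:350],None,fx=4,fy=4,interpolation=cv2.INTER_CUBIC); cv2.imwrite('pics/crop1.png',a)
E
```

```text
red top [180.3 240.8] [176, 236, 10, 10, 76] [502.5 214.1  68. ]
red scene [414.5 248. ] [409, 243, 12, 11, 99] [501.7 214.1  68. ]
green top [179.9 200.5] [176, 196, 9, 10, 72] [622.2 221.6  68. ]
green scene [396.7 290.9] [391, 286, 12, 11, 101] [621.3 221.6  68. ]
blue top [180.1 220.5] [176, 216, 10, 10, 74] [562.2 217.8  68. ]
blue scene [405.8 269. ] [400, 264, 13, 11, 106] [562.  217.9  68. ]
cap top [313.8 252.6] [304, 239, 21, 24, 320] [ 463.8 -167.1  168. ]
cap scene [271.2 145.8] [260, 138, 23, 17, 257] [ 467.3 -166.3  168. ]
stapler [443.  90.  50.]
wb [ 551. -443.  200.]
can [ 500. -332.  100.]
mug [ 706. -295.   95.]
tape [ 747. -157.   45.]
carton [748.  34.  70.]
pen [ 667. -402.   95.]
```

View pics/crop1.png

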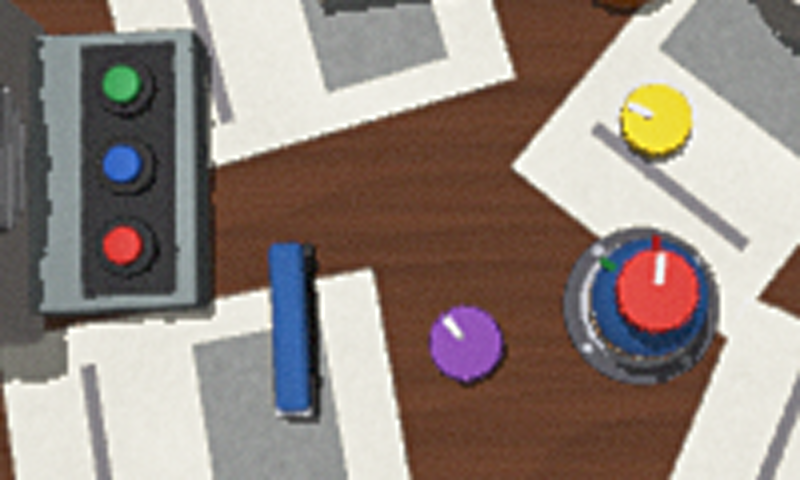

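The crop confirms the red cap on the blue bottle. Its white line points at the red (locked) mark, with the green mark 60° counter-clockwise. The two views agree within 1 mm on the keys. I'll shut the fingers and hover over green with the jaw axis along x, so the gripper body clears the housing.

Request:
arm_command(increments=[1,0,0,-40,0,1,-60,-16,-40,-10,1,-538,-142.5,-40,-105.8,1,-538,-142.5,-40,-105.8,1,-538,-142.5,-40,-105.8,1,-538,-142.5,-40,-105.8,1,-538,-142.5,-40,-105.8,1,-538,-142.5,-40,-105.8,1,-538,-142.5,-40,-105.8,1,-538,-142.5,-40,-105.8,1,-538,-142.5,-40,-105.8,1,-538,-142.5,-40,-105.8,1,-538,-142.5,-40,-105.8,1,-538,-142.5,-40,-105.8,1,-538,-142.5,60,-105.8,1,-538,-142.5,80,-105.8,1,-538,-142.5,80,-105.8])

```text
time: 2.22
tool_pos: [618.5, 221.4, 142.3]
tcp_rot: [3.132, -0.002, -1.571]
contact_force: [0.0, 0.2, 0.7]
grip_width: 0.5
```

Run:
```python
from h import *
o=sensors.get_obs(); print(o['time'],o['tool_pos'],o['tcp_rot'],o['contact_force'],o['grip_width'],o['joint_positions'])
im=imaging.capture('wrist'); cv2.imwrite('pics/w1.png',im)
for k,(lo,hi) in COL.items():
    for c,st in blobs(im,lo,hi,60): print(k,c,st,plane('wrist',[c],68,o)[0].round(1))
```

```text
2.225 [618.54537035 221.36777787 142.33079052] [ 3.13159657e+00 -2.23241499e-03 -1.57107461e+00] [0.01669511 0.15673909 0.66689025] 0.4970399937557875 [ 2.27087107e-01  6.58456888e-01  1.23039788e+00  8.22094995e-05
  1.26297991e+00 -2.91424142e+00]
red [455.3 222.4] [435, 203, 42, 40, 1271] [501.1 213.8  68. ]
green [267.4 233.7] [248, 214, 40, 40, 1228] [622.8 221.   68. ]
blue [499.9  22.2] [453, 6, 107, 41, 2547] [491.1  96.4  68. ]
```

View pics/w1.png

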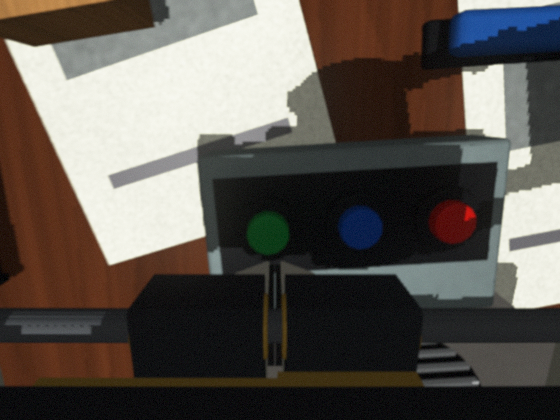

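Wrist view: green key (267,234), blue (360,228), red (455,222). The estimates agree within 1 mm. Next I descend to just above green and settle.

Request:
arm_command(increments=[1,0,0,40,0,1,0,0,60,0,1,0,0,60,0,1,0,0,60,0,1,0,0,60,0])

```text
time: 2.9
tool_pos: [623.0, 221.9, 89.1]
tcp_rot: [-3.138, 0.001, -1.571]
contact_force: [-0.5, 0.1, -1.0]
grip_width: 0.8
```

Request:
arm_command(increments=[1,0,0,14,0,1,0,0,20,0,1,0,0,24,0,1,0,0,26,0,1,0,0,26,0])

```text
time: 3.52
tool_pos: [622.2, 221.7, 65.7]
tcp_rot: [-3.139, 0.0, -1.571]
contact_force: [-11.5, -4.1, 31.2]
grip_width: 0.2
```

Run:
```python
from h import *
for i in range(4):
    o=sensors.get_obs(); print(o['time'],o['tool_pos'].round(2),o['contact_force'].round(1),o['moment'].round(2),o['joint_positions'].round(4))
    im=imaging.capture('scene' if i%2 else 'wrist'); cv2.imwrite(f'pics/p{i}.png',im)
a=cv2.imread('pics/p0.png')[130:330,150:430]; b=cv2.imread('pics/p1.png')[200:340,350:470]
a=cv2.resize(a,(784,560)); cv2.imwrite('pics/press.png',np.clip(a.astype(float)*1.8,0,255).astype('uint8'))
```

```text
3.525 [622.18 221.68  65.74] [-11.5  -4.1  31.2] [-0.52  2.12 -0.03] [ 2.2650e-01  7.3360e-01  1.3126e+00 -3.0000e-04  1.0925e+00 -2.9153e+00]
3.575 [622.19 221.69  65.73] [-11.6  -3.2  29.8] [-0.52  2.13 -0.05] [ 2.2640e-01  7.3360e-01  1.3126e+00 -2.0000e-04  1.0925e+00 -2.9153e+00]
3.625 [622.18 221.67  65.74] [-10.9  -2.7  30.4] [-0.51  2.09 -0.04] [ 2.2640e-01  7.3360e-01  1.3126e+00 -2.0000e-04  1.0925e+00 -2.9153e+00]
3.675 [622.16 221.65  65.72] [-11.1  -4.1  31.1] [-0.53  2.09  0.01] [ 2.2640e-01  7.3360e-01  1.3127e+00 -3.0000e-04  1.0925e+00 -2.9153e+00]
```

View pics/press.png

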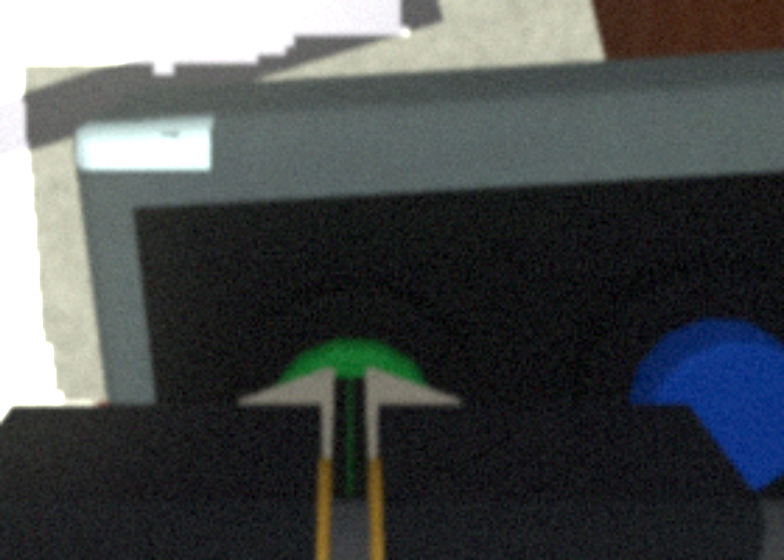

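The fingertips taper, and the 31 N is well past the key's 5 N spring, so something is bottomed out. I'll release slowly and read force against height to verify the travel is really 6 mm.

Request:
arm_command(increments=[1,0,0,-4,0,1,0,0,-4,0,1,0,0,-4,0])

```text
time: 4.1
tool_pos: [622.0, 221.6, 66.2]
tcp_rot: [-3.141, 0.0, -1.571]
contact_force: [-3.8, -0.6, 11.1]
grip_width: 0.3
```

Request:
arm_command(increments=[1,0,0,-2,0,1,0,0,-2,0,1,0,0,-2,0])

```text
time: 4.47
tool_pos: [622.0, 221.6, 66.7]
tcp_rot: [-3.141, 0.0, -1.571]
contact_force: [-0.6, -0.1, 4.1]
grip_width: 0.5
```

Request:
arm_command(increments=[1,0,0,-2,0,1,0,0,-2,0,1,0,0,-2,0])

```text
time: 4.85
tool_pos: [621.9, 221.6, 68.7]
tcp_rot: [-3.141, 0.0, -1.571]
contact_force: [0.9, 0.0, 3.6]
grip_width: 0.4
```

Request:
arm_command(increments=[1,0,0,-3,0,1,0,0,-3,0,1,0,0,-3,0])

```text
time: 5.22
tool_pos: [621.8, 221.6, 71.6]
tcp_rot: [3.142, 0.0, -1.571]
contact_force: [2.0, -0.0, 2.2]
grip_width: 0.3
```

Green moved from about 66.3 (bottom) to 72.5 (released). That is the full 6 mm, with the readings about 4.5 mm above the nominal height. Next I rise, go to blue, press and release.

Request:
arm_command(increments=[1,0,0,-15,0,1,0,0,-28,0,1,3.7,60,-28,0,1,3.7,60,-28,0,1,3.7,60,-28,0,1,3.7,60,-10,0,1,3.7,60,0,0,1,3.7,60,5,0,1,3.7,60,9,0,1,3.7,60,9,0,1,3.7,60,9,0,1,3.7,60,9,0])

```text
time: 6.72
tool_pos: [563.1, 218.0, 66.0]
tcp_rot: [-3.138, 0.001, -1.571]
contact_force: [-4.4, -1.9, 18.8]
grip_width: 0.6
```

Request:
arm_command(increments=[1,0,0,-4,0,1,0,0,-4,0,1,0,0,-4,0])

```text
time: 7.1
tool_pos: [563.0, 217.9, 67.2]
tcp_rot: [-3.139, 0.001, -1.571]
contact_force: [3.0, -0.5, 4.4]
grip_width: 0.5
```

Request:
arm_command(increments=[1,0,0,-4,0,1,0,0,-4,0,1,0,0,-4,0])

```text
time: 7.48
tool_pos: [561.7, 217.9, 70.5]
tcp_rot: [3.141, 0.0, -1.571]
contact_force: [2.3, -1.2, 3.4]
grip_width: 0.6
```

Blue showed the same curve: bottomed at 66.0 with 18.8 N, then followed back up. Now I rise, go over the bottle with the jaws open, and look.

Request:
arm_command(increments=[1,0,0,-50,0,1,0,0,-110,0,1,0,0,-160,0,1,0,0,-160,0,0,384.6,96.3,-160,100,0,384.6,96.3,-160,100,0,384.6,96.3,-160,100,0,384.6,96.3,-160,100,0,384.6,96.3,-160,100,0,384.6,96.3,-160,100,0,384.6,96.3,-160,100,0,384.6,96.3,-160,100,0,384.6,96.3,-160,100,0,384.6,96.3,-160,100,0,384.6,96.3,-160,100,0,384.6,96.3,-160,100,0,384.6,96.3,-160,100,0,384.6,96.3,-160,100,0,384.6,96.3,-160,100])

```text
time: 9.85
tool_pos: [465.5, -166.7, 230.7]
tcp_rot: [3.141, -0.0, 2.967]
contact_force: [0.6, 0.2, -0.0]
grip_width: 92.1
```

Run:
```python
from h import *
imaging.capture('top')
o=sensors.get_obs(); print(o['time'],o['tool_pos'],o['tcp_rot'],o['contact_force'],o['grip_width'],o['joint_positions'])
im=imaging.capture('wrist'); cv2.imwrite('pics/w2.png',im)
for c,st in blobs(im,*COL['red'],300):
    print(c,st); 
    for z in(165,170,175): print(z,plane('wrist',[c],z,o)[0].round(1))
```

```text
9.9 [ 465.5011735  -166.70150338  230.71724623] [3.14148175e+00 6.54216875e-05 2.96718199e+00] [ 0.6736846  -0.13347842  0.16275524] 91.94152035505002 [-4.99101797e-01  2.82753997e-01  1.59837964e+00  1.32302157e-04
  1.26043240e+00 -1.89552787e+00]
[414.6 155.6] [355, 99, 106, 95, 1388]
165 [430.1 -76.8 165. ]
170 [429.2 -78.5 170. ]
175 [428.4 -80.2 175. ]
[272.7 233.8] [231, 191, 86, 88, 5449]
165 [ 463.3 -167.7  165. ]
170 [ 461.7 -167.4  170. ]
175 [ 460.1 -167.1  175. ]
```

View pics/w2.png

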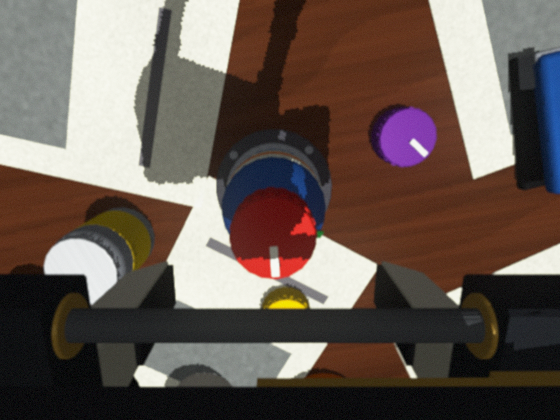

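The wrist view shows the red cap at (273,234) with its white line towards (276,275). The purple look-alike (407,136), yellow (285,300) and can (90,265) are clear of the fingers. The blob includes some side wall, so I refine using the top-face rim.

Run:
```python
from h import *
from scipy.optimize import least_squares
import numpy as np
t={'tool_pos':np.array([465.501,-166.702,230.717]),'tcp_rot':np.array([3.14148,0,2.96718])}
def far(n,im,roi,o=None):
    h=cv2.cvtColor(im,cv2.COLOR_BGR2HSV); m=cv2.inRange(h,(0,140,50),(8,255,255))|cv2.inRange(h,(172,140,50),(180,255,255))
    k=np.zeros_like(m);x0,y0,x1,y1=roi;k[y0:y1,x0:x1]=1;m*=k
    m=cv2.morphologyEx(m,cv2.MORPH_CLOSE,np.ones((9,9)))
    c=max(cv2.findContours(m,0,cv2.CHAIN_APPROX_NONE)[0],key=cv2.contourArea)
    p=cv2.convexHull(c).reshape(-1,2).astype(float)
    for z in (165,168,170,172,175):
        P=plane(n,p,z,o)[:,:2]; cam=rays(n,[[0,0]],o)[0][:2]
        a=P-P.mean(0); v=P.mean(0)-cam; v/=np.linalg.norm(v)
        P=P[a@v>2]   # far half of rim: true top edge
        s=least_squares(lambda q:np.hypot(*(P-q[:2]).T)-q[2],[*P.mean(0),27],loss='soft_l1')
        f=least_squares(lambda q:np.hypot(*(P-q[:2]).T)-27,P.mean(0),loss='soft_l1')
        print(n,z,s.x.round(1),f.x.round(1),round(f.cost,1),len(P))
far('wrist',cv2.imread('pics/w2.png'),(215,185,330,284),t)
far('top',cv2.imread('pics/top0.png'),(295,235,335,270))
far('scene',cv2.imread('pics/scene0.png'),(245,130,300,170))
```

```text
wrist 165 [ 467.1 -168.5   26.1] [ 466.2 -168.1] 0.6 17
wrist 168 [ 466.1 -168.3   25.8] [ 464.8 -167.7] 1.0 17
wrist 170 [ 465.4 -168.2   25.6] [ 463.9 -167.4] 1.3 17
wrist 172 [ 464.8 -168.1   25.3] [ 463.  -167.2] 1.6 17
wrist 175 [ 463.8 -167.9   25. ] [ 461.6 -166.8] 2.1 17
top 165 [ 462.6 -154.6   39.3] [ 467.6 -167.2] 12.6 8
top 168 [ 462.4 -154.4   39.2] [ 467.4 -166.9] 12.5 8
top 170 [ 462.3 -154.3   39.2] [ 467.3 -166.7] 12.4 8
top 172 [ 462.1 -154.2   39.1] [ 467.1 -166.5] 12.3 8
top 175 [ 461.9 -154.    39. ] [ 466.9 -166.2] 12.1 8
scene 165 [ 464.2 -169.3   24.7] [ 466.3 -167.4] 2.7 9
scene 168 [ 466.8 -167.6   24.6] [ 469.  -165.7] 2.9 9
scene 170 [ 468.6 -166.5   24.6] [ 470.8 -164.5] 3.0 9
scene 172 [ 470.4 -165.4   24.5] [ 472.6 -163.4] 3.0 9
scene 175 [ 473.  -163.7   24.5] [ 475.3 -161.6] 3.2 9
```

Consensus for the cap is (465.5, -167.4). I descend around it and grip.

Request:
arm_command(increments=[0,0,-0.6,40,0,0,0,-0.6,75,0,0,0,-0.6,90.7,0,0,0,-0.6,90.7,0,0,0,-0.6,90.7,0,1,0,-0.6,90.7,0,1,0,-0.6,90.7,0,1,0,-0.6,90.7,0,1,0,-0.6,90.7,0,1,0,-0.6,90.7,0,1,0,-0.6,90.7,0])

```text
time: 11.32
tool_pos: [465.4, -167.4, 140.1]
tcp_rot: [-3.142, 0.0, 2.967]
contact_force: [-1.2, -0.1, 1.4]
grip_width: 53.8
```

Request:
arm_command(increments=[1,0,0,3,0,1,0,0,6.5,0,1,0,0,6.5,0,1,0,0,6.5,0])

```text
time: 11.82
tool_pos: [465.5, -167.5, 133.9]
tcp_rot: [-3.141, 0.001, 2.967]
contact_force: [-2.5, -0.9, 7.7]
grip_width: 53.4
```

It is pressed 6.2 mm at 7.7 N, which matches the spring with no slip. Now the counter-clockwise twist: spin is negative because tool z points down.

Request:
arm_command(increments=[1,0,0,0,-6,1,0,0,0,-12,1,0,0,0,-18,1,0,0,0,-24,1,0,0,0,-30,1,0,0,0,-36,1,0,0,0,-42,1,0,0,0,-48,1,0,0,0,-54,1,0,0,0,-60,1,0,0,0,-60,1,0,0,0,-60,1,0,0,0,-60,1,0,0,0,-60])

```text
time: 13.58
tool_pos: [466.2, -167.5, 134.2]
tcp_rot: [-3.139, 0.001, -2.269]
contact_force: [0.6, 1.1, 7.4]
grip_width: 54.1
```

Run:
```python
from h import *
o=sensors.get_obs(); print(o['time'],o['tool_pos'],o['tcp_rot'],o['contact_force'],o['moment'],o['grip_width'])
im=imaging.capture('wrist'); t=imaging.capture('top')
cv2.imwrite('pics/w3.png',im); 
a=cv2.resize(im[120:320,130:430],(600,400)); b=cv2.resize(t[225:285,285:345],(400,400),interpolation=cv2.INTER_CUBIC)
cv2.imwrite('pics/tw.png',np.clip(a.astype(float)*1.6,0,255).astype('uint8'))
```

```text
13.575 [ 466.22911763 -167.52727142  134.24187048] [-3.13932464e+00  8.95758740e-04 -2.26890911e+00] [0.55723859 1.11806454 7.42148363] [0.10431131 0.09836278 0.00697204] 54.130804077589836
```

View pics/tw.png

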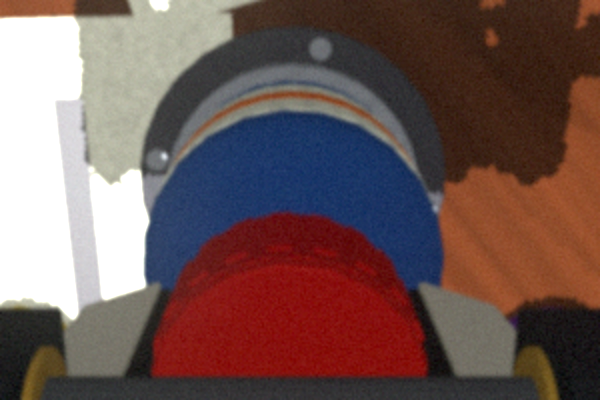

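The cap is held firmly, but the gripper hides the line. Residual torque is about 0. I'll lift gently at first and watch for a downward pull.

Request:
arm_command(increments=[1,0,0,-3,0,1,0,0,-6,0,1,0,0,-9,0,1,0,0,-10,0,1,0,0,-10,0])

```text
time: 14.3
tool_pos: [465.0, -167.1, 143.0]
tcp_rot: [3.14, -0.0, -2.269]
contact_force: [0.7, -0.1, 0.2]
grip_width: 53.7
```

No pull-down, so it is free. I lift straight up to 100 mm above the rim (cap edge 259, TCP about 259).

Request:
arm_command(increments=[1,0,0,-6,0,1,0,0,-14,0,1,0,0,-24,0,1,0,0,-38,0,1,0,0,-54,0,1,0,0,-72,0,1,0,0,-90,0,1,0,0,-104,0,1,0,0,-112,0,1,0,0,-115.5,0,1,0,0,-115.5,0,1,0,0,-115.5,0,1,0,0,-115.5,0,1,0,0,-115.5,0])

```text
time: 16.05
tool_pos: [465.3, -167.2, 258.8]
tcp_rot: [3.141, 0.0, -2.269]
contact_force: [-0.0, -0.3, -0.6]
grip_width: 53.3
```

Run:
```python
from h import *
o=sensors.get_obs(); print(o['time'],o['tool_pos'],o['tcp_rot'],o['contact_force'],o['dq'].round(3),o['grip_width'])
im=imaging.capture('scene'); t=imaging.capture('top'); cv2.imwrite('pics/s4.png',im); cv2.imwrite('pics/t4.png',t)
for c,st in blobs(im,*COL['red'],40,(230,60,310,200)): print(c,st,plane('scene',[c],270)[0].round(1))
a=cv2.resize(im[40:320,130:450],(640,560)); cv2.imwrite('pics/fin.png',a)
d=cv2.absdiff(t,cv2.imread('pics/top0.png')).max(2)
for k,(u,v) in dict(stapler=(223,262),purple=(266,266),yellow=(314,210),can=(370,247),wb=(405,228),mug=(355,172),pen=(392,185),tape=(307,163),carton=(244,160),keys=(181,221)).items(): print(k,d[v-14:v+14,u-12:u+12].mean().round(1))
```

```text
16.05 [ 465.32369233 -167.24807695  258.76877095] [ 3.14107770e+00  2.06230773e-05 -2.26894770e+00] [-0.0443758  -0.2590215  -0.59747102] [ 0.001 -0.002 -0.002  0.001  0.002 -0.001] 53.26081009591283
stapler 4.2
purple 21.8
yellow 88.8
can 73.1
wb 5.4
mug 3.4
pen 8.9
tape 5.8
carton 2.9
keys 5.2
```

View pics/fin.png

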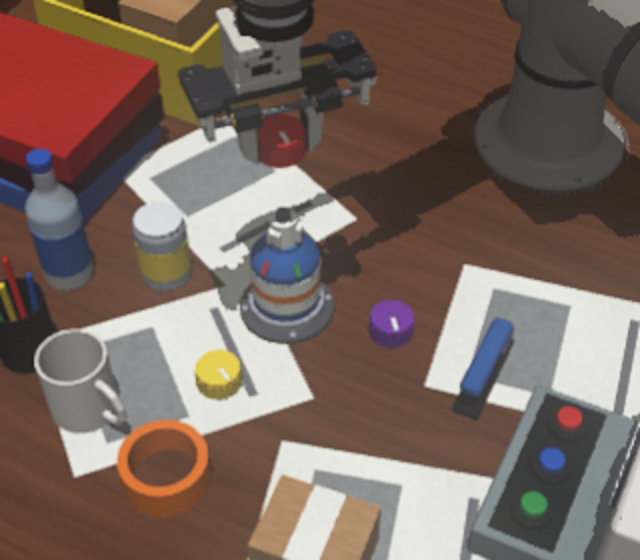

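The final view shows the cap in the jaws at crop (282,140), level over the open bottle at (285,215). The stapler, can, mug, look-alikes and other things are where they were. One last independent height check, then hand in.

Run:
```python
from h import *
from plant import ticket
im=cv2.imread('pics/s4.png'); c=imaging.calibration('scene'); W=c['world_to_cam']
K=np.array([[c['fx'],0,c['cx']],[0,c['fy'],c['cy']],[0,0,1]])
for z in (259,274,289): print(z,cv2.projectPoints(np.array([[465.3,-167.2,z]]),cv2.Rodrigues(W[:3,:3])[0],W[:3,3],K,np.array(c['D'],float))[0].ravel().round(1))
print([(x,s) for x,s in blobs(im,(0,110,40),(10,255,255),30,(245,85,300,130))])
a=cv2.imread('pics/scene0.png'); d=cv2.absdiff(a,im).max(2)
for k,(u,v) in dict(can=(210,165),yellow=(239,227),purple=(326,201),wb=(158,160),pen=(138,205)).items(): print(k,d[v-10:v+10,u-9:u+9].mean().round(1))
ticket.close_job()
```

```text
259 [270.1 114.7]
274 [269.9 109.3]
289 [269.7 103.8]
[(array([269.8,  90.1]), [260, 87, 20, 7, 49]), (array([295.2, 106.8]), [286, 95, 14, 27, 168]), (array([270.8, 109.7]), [259, 96, 24, 28, 499])]
can 1.1
yellow 1.0
purple 1.0
wb 1.1
pen 1.5
the job is handed in; nothing more can be done
```

I pressed the green key and then the blue key, took the cap off the bottle, and handed the job in at about 16 s of the 50 s allowed. The cap is still in the gripper, level over the bottle's mouth.

- **Keys:** On green, force against height showed the full 6 mm of travel, then the key came back up. I measured blue with fewer points. It stopped at the same bottom height, and I had only followed it part-way up before lifting clear. I kept the arm off the red key.
- **Cap:** I pressed it 6.2 mm at 7.7 N, which fits the spring with no slip. I twisted it 60° counter-clockwise while it was down and lifted it straight off. There was no pull-down on the lift, so the lugs were clear.
- **Last checks:** The cap is at rest at (465, -167), with its lower edge at about 259 mm, 100 mm above the rim. In the scene camera the cap's centre was within 1 px of where it should be at that height.
- **Other objects:** The camera differences before and after show none of the other desk things moved. In the top view the gripper hid the can and the yellow look-alike, and the purple one's patch also differed. The scene view showed all three unchanged.

**Disagreements:**
- The keys bottomed about 4 mm higher on the arm's reading than the given height. I judged full travel from the force curve instead.
- The camera estimates of the cap centre differed by up to about 3 mm in x. The grip and twist raised no notable side force.
- The cap's white line was hidden by the gripper, so I confirmed the twist from the free lift rather than by sight.

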